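# Release the green ball candles

## Task

With the fingertips, press down the yellow paddle of the dispenser that holds the green ball candles so that its gate lifts and both green balls roll down into that dispenser's catch tray; then let the paddle spring back up so that the gate is shut again. Do not touch or pick up any ball, leave the cream dispenser shut, and do not disturb the other things on the table.

Things in the scene. Friction and masses are not known exactly. Their poses are not given: they have to be found in the camera images.
- green: wooden dispenser holding the green ball candles, fixed to the table. Origin on the table below its black gate; x points down the ramp (away from the robot within 0.2 rad), y left, z up. An open ramp from x = -0.10 to 0.09, 50 mm high under the gate, falls 14 mm per 100 mm into a catch tray. The lever crosses it along y: gate at y = 0, pivot at y = -0.10, yellow paddle at y = -0.19.
- green_lever (a joint): the green dispenser's rocking lever (rad): 0 gate shut, paddle up; grows as the paddle is pressed; stop at 0.42. A spring takes about 2 N on the paddle to start, 5 N fully down, and returns it when let go. From about 0.30 on the gate clears the balls. Pivot 121 mm above the table, its posts 130 mm.
- green_press (a point): centre of the top of the green dispenser's yellow paddle, a 44 mm square plate 10 mm thick, 90 mm from the pivot, free below. About 150 mm above the table when up; sinks about 38 mm to the stop at nearly the same x, y. The plate leans 0.21 rad, lower towards the ramp, when up and 0.21 rad the other way when fully down.
- green_tray (a point): centre of the floor of the green dispenser's catch tray, 15 mm above the table; axes as the dispenser's. The tray is 110 mm long (x) and 90 mm wide (y) inside, with walls to 50 mm above the table.
- cream: wooden dispenser holding the cream ball candles, fixed to the table. Origin on the table below its black gate; x points down the ramp (away from the robot within 0.2 rad), y left, z up. An open ramp from x = -0.10 to 0.09, 50 mm high under the gate, falls 14 mm per 100 mm into a catch tray. The lever crosses it along y: gate at y = 0, pivot at y = -0.10, yellow paddle at y = -0.19.
- cream_lever (a joint): the cream dispenser's rocking lever (rad): 0 gate shut, paddle up; grows as the paddle is pressed; stop at 0.42. A spring takes about 2 N on the paddle to start, 5 N fully down, and returns it when let go. From about 0.30 on the gate clears the balls. Pivot 121 mm above the table, its posts 130 mm.
- cream_press (a point): centre of the top of the cream dispenser's yellow paddle, a 44 mm square plate 10 mm thick, 90 mm from the pivot, free below. About 150 mm above the table when up; sinks about 38 mm to the stop at nearly the same x, y. The plate leans 0.21 rad, lower towards the ramp, when up and 0.21 rad the other way when fully down.
- cream_tray (a point): centre of the floor of the cream dispenser's catch tray, 15 mm above the table; axes as the dispenser's. The tray is 110 mm long (x) and 90 mm wide (y) inside, with walls to 50 mm above the table.
- green_ball1_center (a point): centre of a green wax ball candle, 36 mm in diameter, about 23 g; at the start on the green dispenser's ramp, first, against the gate. Rolls freely.
- green_ball2_center (a point): centre of a green wax ball candle, 36 mm in diameter, about 23 g; at the start on the green dispenser's ramp, second, behind the first. Rolls freely.
- cream_ball1_center (a point): centre of a cream wax ball candle, 36 mm in diameter, about 23 g; at the start on the cream dispenser's ramp, first, against the gate. Rolls freely.
- cream_ball2_center (a point): centre of a cream wax ball candle, 36 mm in diameter, about 23 g; at the start on the cream dispenser's ramp, second, behind the first. Rolls freely.
- bowl_white: loose white round bowl candle, 88 mm wide, 46 mm high to the wax (wick up to 68 mm); origin at the centre of its underside. A bystander.
- bowl_dark: loose dark green round bowl candle, 88 mm wide, 46 mm high to the wax (wick up to 68 mm); origin at the centre of its underside. A bystander.
- paint_bottle: loose green paint bottle with white cap, 44 mm wide, 110 mm high; origin at the centre of its underside. A bystander.
- glue_jar: loose amber jar, 66 mm wide, 80 mm high; origin at the centre of its underside. A bystander.
- brush: loose paint brush lying flat; origin under its middle. A bystander.
- water_cup: loose blue cup, 72 mm wide, 85 mm high; origin at the centre of its underside. A bystander.
- tin_rim: loose dark steel tin rim (ring) lying flat, 96 mm across, 10 mm high; origin at the centre of its underside. A bystander.
- green_ball1: the same green ball1 as a body; its origin turns with it as it rolls, so use green_ball1_center.
- green_ball2: the same green ball2 as a body; its origin turns with it as it rolls, so use green_ball2_center.
- cream_ball1: the same cream ball1 as a body; its origin turns with it as it rolls, so use cream_ball1_center.
- cream_ball2: the same cream ball2 as a body; its origin turns with it as it rolls, so use cream_ball2_center.
Not all that is in view belongs to the job. What is shaped like the green_ball2 but black or blue is not meant.

How it is judged:
On the way, in this order (a step that is already met when the one before it is completed fails the run):
1. the green dispenser's gate is raised by fingers on the yellow paddle (value of joint green_lever above 0.2 rad and contact force between the fingers and green_lever_c2 above 0.5 N), for 0.1 s.
2. both green balls are in the green dispenser's catch tray (x of green_ball1_center in the frame of green_tray between -0.055 and 0.055 m and y of green_ball1_center in the frame of green_tray between -0.045 and 0.045 m and z of each of green_ball1_center, green_ball2_center in the frame of green_tray below 0.03 m and x of green_ball2_center in the frame of green_tray between -0.055 and 0.055 m and y of green_ball2_center in the frame of green_tray between -0.045 and 0.045 m), for 0.2 s.
At the end, for the whole second after the job is handed in: Both green balls lie inside the green dispenser's catch tray, at rest (below 0.05 m/s); the green lever is back within 0.06 rad of shut; the cream lever is within 0.06 rad of shut and the cream balls are within 15 mm of where they began (all of step 2 and linear speed of each of green_ball1, green_ball2 below 0.05 m/s and value of joint each of green_lever, cream_lever below 0.06 rad and distance of each of cream_ball1_center, cream_ball2_center from where it was at the start of the episode below 0.015 m); the robot touches nothing.
It fails at once if the cream dispenser's lever is moved (value of joint cream_lever above 0.08 rad).
It fails at once if the robot touches or lifts a ball (contact force between any of the fingers, the arm and green_ball1 above 0.3 N or height (world z) of any of green_ball1_center, green_ball2_center, cream_ball1_center, cream_ball2_center above 0.115 m or contact force between any of the fingers, the arm and green_ball2 above 0.3 N or contact force between any of the fingers, the arm and cream_ball1 above 0.3 N or contact force between any of the fingers, the arm and cream_ball2 above 0.3 N).
It fails at once if a bystander is moved by more than 20 mm, lifted or tipped (distance of any of bowl_white, bowl_dark, paint_bottle, glue_jar, brush, water_cup, tin_rim from where it was at the start of the episode above 0.02 m or angle between any of bowl_white, bowl_dark, paint_bottle, glue_jar, water_cup, tin_rim's own z axis and vertical above 0.4 rad).
It fails at once if a green ball ends up on the table or off the dispenser (height (world z) of any of green_ball1_center, green_ball2_center below 0.023 m).
It also fails if it takes over 40 s, if anything falls off the work surface, if the arm or the gripper's body presses on something with over 40 N, if the wrist force passes 120 N, or if a joint passes its speed limit or range.

## Robot

A 6-joint arm with a two-finger parallel gripper is mounted at the origin on the work surface. World frame = base frame: x ahead of the robot, y to its left, z up, the work surface at z = 0. Lengths are in m, angles in rad, forces in N, time in s.
With the tool pointing down it reaches from about 0.35 to 0.775 m from the base axis. Payload 5.5 kg.
Tool frame: the origin (TCP) lies midway between the tips of the shut fingers; the grasp point (between the pads) lies 19 mm behind it; z points along the fingers, y is the line along which they close (so a half turn about z gives the same grasp; the last joint's range is limited). The gripper opens to 85 mm and grips with 20 to 120 N. Pads are 22 mm wide; open, the fingers measure 114 mm over their backs; the gripper's body (76 mm by 85 mm) begins 54 mm behind the grasp point. The pads swing forward as they close: fully open they stand 13 mm farther back than shut.
Start: joints at [-1.358, 0.313, 0.046, 1.304, 0, 1.431], TCP at [0.199, -0.54, 0.231] pointing down, gripper open.
Joint ranges: [-2.76, 2.76], [-0.86, 1.69], [-1.03, 1.26], [-2.2, 2.34], [-1.47, 1.5], [-3.14, 3.14]. Speed limits (rad/s): [2.57, 2.57, 3.14, 3.14, 3.14, 3.14].

## Interface

Orientations are given as a unit quaternion [w, x, y, z].
In Python, from workcell import telemetry, imaging, env gives the robot as it stands. The module is installed in compiled form; this text tells all that it offers.
- The arm moves only by the tool step_arm, never from a script. Its argument "moves" is a list of rows, each a list of 3 entries, a list of its own where there are three numbers: the shift along the tool's x, y, z in mm, then the turn, a rotation vector about the tool's x, y, z in rad, then the finger opening in mm, from 0 to 85.4. A call has 1 to 8 rows; each row is the pose to reach, as a shift and turn from the pose commanded when the call began, along the tool's axes at that moment; what a row does not reach only later rows make up. A row lasts 1/12 s, in which the tool goes at most 41.7 mm and 7.16 degrees, less where a joint would pass 70% of its speed; a pose out of reach is approached as far as the arm can. A call with a gripper value outside its range is refused whole. The fingers move at their own pace and stop on an object; "grip_force" is the grip in N (left out, the last holds). Time passes only in rows, so rows that repeat a pose let the fingers close. It gives the time, the measured TCP pose, the force, the opening and the grip force at its end, in the units of the state.
- telemetry.get_state(): the state, without advancing time (a new reading comes with each control period).
- imaging.read_camera(name): name is "side" or "top"; returns the picture (420x560x3 uint8, red, green, blue); there is no depth.
- imaging.camera_params(name): a dict with "camera_matrix" (3x3 intrinsics, pixels), "pose" (4x4, takes a point from camera to world coordinates). Camera axes: x right, y up, looking along -z (the intrinsics and any distortion apply to the point x, -y, -z); pixel columns grow to the right and rows downward; lengths in m; the calibration is good to about 2 mm. A picture is of the moment at which its call begins. camera_params takes no time and is no camera call.
- env.hand_in(): hands the job in; it is judged then, once.
The state is a dict: "clock": time; "joint_pos": joint angles; "qvel": joint speeds; "tau": joint torques, N m; "tcp_pos": TCP position; "orientation": TCP orientation; "wrist_force": force on the tool from outside, world axes, zero at the start; "ft_torque": the same for the moment, N m; "finger_gap": finger opening in m; "grip_force": force on a finger pad.
Only numpy, scipy, OpenCV 4.12 (cv2) and the standard library are available. Lean on these libraries where they do the work, as an engineer would, in place of code of your own. Each camera call takes 0.05 s, during which the arm holds its last target. There are 200 camera calls.

## Working session

There is one attempt and no reset: what is moved stays moved. The work goes in short steps, Python scripts to look and compute and a tool call to move; the robot and the scene stay as the last step left them, time stands still between calls to the robot, and variables do not carry over. Pictures are saved under pics/ and viewed, at most 10 in all, crops included, and the job is handed in when it is done.

Besides the shell and the picture viewer there is one more tool, called as a command line: name --argument value ..., lists and objects as JSON in quotes. step_arm: Moves the arm, as the interface text tells. Its arguments: {"type":"object","properties":{"moves":{"type":"array"},"grip_force":{"type":"number"}},"required":["moves"]}

```bash
mkdir -p pics
cat > h.py <<'E'
from workcell import telemetry, imaging, env
import numpy as np, cv2
def snap(n,f):
    im=imaging.read_camera(n); cv2.imwrite('pics/'+f,im[:,:,::-1]); return im
def ray(n,u,v):
    p=imaging.camera_params(n);K=np.array(p['camera_matrix']);T=np.array(p['pose'])
    d=np.linalg.inv(K)@[u,v,1]; return T[:3,3],T[:3,:3]@(d*[1,-1,-1])
def at(n,u,v,z):
    o,d=ray(n,u,v); return o+d*(z-o[2])/d[2]
def proj(n,P):
    p=imaging.camera_params(n);K=np.array(p['camera_matrix']);T=np.array(p['pose'])
    c=T[:3,:3].T@(np.array(P)-T[:3,3]); q=K@(c*[1,-1,-1]); return q[:2]/q[2]
E
python3 - <<'E'
from h import *
snap('top','t0.png');snap('side','s0.png')
for n in('top','side'):print(imaging.camera_params(n))
print(telemetry.get_state())
E
```

```text
{'camera_matrix': array([[419.63342693,   0.        , 277.4783395 ],
       [  0.        , 419.63342693, 206.14934603],
       [  0.        ,   0.        ,   1.        ]]), 'pose': array([[ 0.01026865,  0.99111553, -0.13260676,  0.37799277],
       [-0.99994625,  0.00998789, -0.00278222,  0.02286781],
       [-0.00143304,  0.1326282 ,  0.99116482,  1.2188916 ],
       [ 0.        ,  0.        ,  0.        ,  1.        ]])}
{'camera_matrix': array([[438.39289218,   0.        , 278.25249179],
       [  0.        , 438.39289218, 209.60694539],
       [  0.        ,   0.        ,   1.        ]]), 'pose': array([[ 9.61929631e-01,  1.46932771e-01, -2.30439027e-01,
         2.26334529e-01],
       [-2.73295424e-01,  5.20236376e-01, -8.09112924e-01,
        -1.10322769e+00],
       [ 9.97560231e-04,  8.41287629e-01,  5.40586839e-01,
         8.58864546e-01],
       [ 0.00000000e+00,  0.00000000e+00,  0.00000000e+00,
         1.00000000e+00]])}
{'clock': 0.1, 'joint_pos': array([-1.35759763e+00,  3.13941524e-01,  4.50852936e-02,  1.30362333e+00,
        2.60688520e-05,  1.43120936e+00]), 'qvel': array([ 0.0015477 , -0.0023299 ,  0.0040693 , -0.00029539, -0.00095162,
        0.00134527]), 'tau': array([ 2.58110711e-03, -4.81725848e+01,  2.99244082e+01,  1.28632021e-02,
       -1.05992426e-04,  1.52001138e-05]), 'tcp_pos': array([ 0.19857558, -0.53912431,  0.23048585]), 'orientation': array([-8.41527387e-04,  9.84482734e-01,  1.75479454e-01, -1.79438790e-05]), 'wrist_force': array([-0.07926381, -0.09341899, -0.39502227]), 'ft_torque': array([ 0.06879079, -0.0142259 ,  0.01136701]), 'grip_force': 0.0, 'finger_gap': 0.08529635239673639}
```

View pics/t0.png

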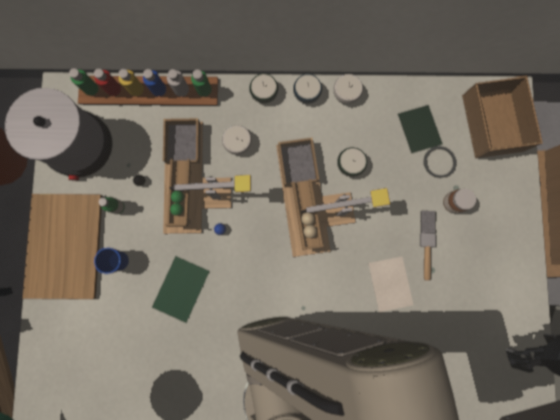

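View pics/s0.png

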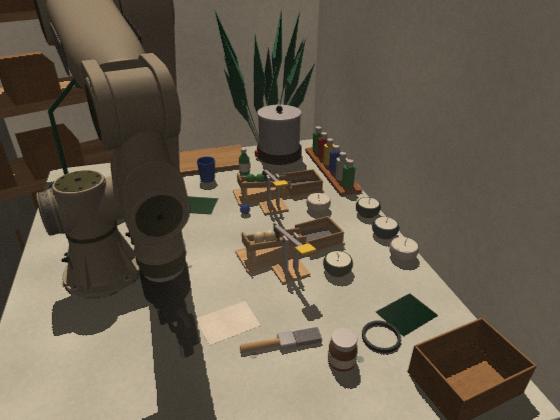

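The top view shows these candidates:
- **Green dispenser:** left, green balls at about (177,197) and (176,209), yellow paddle at (243,183).
- **Cream dispenser:** centre, cream balls at (308,218) and (310,231), yellow paddle at (380,198).
- **Decoys:** blue ball at (220,229), black ball at (140,180).

I choose the paddle at (243,183) and will check it in a close crop.

Run:
```python
from h import *
t=cv2.imread('pics/t0.png');s=cv2.imread('pics/s0.png')
a=cv2.resize(t[110:245,150:285],(600,600),interpolation=3)
cv2.imwrite('pics/c0.png',a)
for n,im in(('top',t),('side',s)):
    h=cv2.cvtColor(im,cv2.COLOR_BGR2HSV);m=cv2.inRange(h,(22,180,110),(32,255,255))
    k,_,st,c=cv2.connectedComponentsWithStats(m)
    for i in range(1,k):
        if st[i,4]>40:print(n,st[i],c[i])
def tri(a,b):
    o1,d1=ray('top',*a);o2,d2=ray('side',*b)
    x=np.linalg.lstsq(np.c_[d1,-d2],o2-o1,rcond=None)[0];return o1+d1*x[0],o2+d2*x[1]
print(at('top',243,183.5,.15),at('top',380.5,198,.15), tri((243,183.5),(279.5,183.5)))
print('gate',at('top',177,188,.09),'tray corners',[at('top',*p,.05).round(3) for p in((164,121),(199,121),(165,162),(200,162))])
print('bottles etc: bowl',at('top',237,140,.046))
```

```text
[0.57925574 0.11573273 0.15      ] [ 0.54484856 -0.23925276  0.15      ] (array([0.57992058, 0.11603949, 0.14646909]), array([0.57788885, 0.11642092, 0.14611968]))
gate [0.57626419 0.30093433 0.09      ] tray corners [array([0.779, 0.357, 0.05 ]), array([0.78 , 0.255, 0.05 ]), array([0.658, 0.348, 0.05 ]), array([0.659, 0.248, 0.05 ])]
bottles etc: bowl [0.72601057 0.1447521  0.046     ]
```

View pics/c0.png

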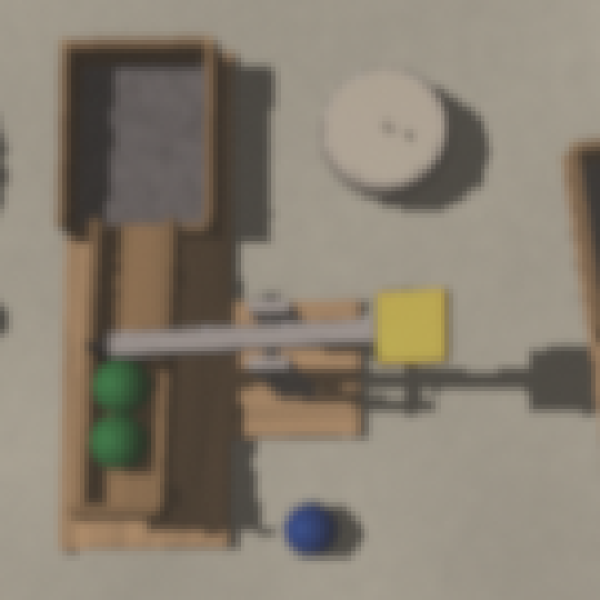

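The crop confirms it: the lever from the paddle at top pixel (242.7,183.1) crosses the ramp with the two green balls. The paddle centre is at about (0.580, 0.116, 0.15). I'll shut the fingers, rise slightly and swing over.

step_arm --moves '[[[0,0,-25],[0,0,0],0],[[10,-8,-50],[0,0,-0.05],0],[[33,-27,-60],[0,0,-0.12],0],[[56,-46,-60],[0,0,-0.2],0],[[79,-65,-60],[0,0,-0.28],0],[[102,-84,-60],[0,0,-0.35],0],[[125,-103,-60],[0,0,-0.4],0],[[148,-122,-60],[0,0,-0.4],0]]' --grip_force 30

```text
clock: 0.77
tcp_pos: [0.2957, -0.3725, 0.2909]
orientation: [-0.0, 0.93, 0.368, -0.0]
wrist_force: [0.4, 0.1, 0.1]
finger_gap: -0.0
grip_force: 0.0
```

step_arm --moves '[[[25,-8,0],[0,0,-0.05],0],[[57,-17,0],[0,0,-0.13],0],[[89,-27,0],[0,0,-0.22],0],[[121,-36,0],[0,0,-0.3],0],[[153,-46,0],[0,0,-0.38],0],[[185,-55,0],[0,0,-0.46],0],[[217,-65,0],[0,0,-0.5],0],[[249,-74,0],[0,0,-0.5],0]]'

```text
clock: 1.43
tcp_pos: [0.4268, -0.148, 0.2911]
orientation: [-0.0, 0.81, 0.587, -0.0]
wrist_force: [0.6, -0.8, -0.6]
finger_gap: 0.0
grip_force: 0.0
```

step_arm --moves '[[[35,8,0],[0,0,0],0],[[75,16,0],[0,0,0],0],[[115,25,0],[0,0,0],0],[[155,33,0],[0,0,0],0],[[195,42,0],[0,0,0],0],[[235,50,20],[0,0,0],0],[[275,58,45],[0,0,0],0],[[299,63,80],[0,0,0],0]]'

```text
clock: 2.1
tcp_pos: [0.579, 0.1119, 0.2202]
orientation: [0.001, 0.81, 0.587, 0.002]
wrist_force: [1.4, -0.6, -0.1]
finger_gap: -0.0001
grip_force: 0.0
```

Run:
```python
from h import *
t=snap('top','t1.png');s=snap('side','s1.png')
a=cv2.resize(t[110:245,150:285],(400,400));b=cv2.resize(s[120:240,220:340],(400,400),interpolation=3)
cv2.imwrite('pics/c1.png',np.hstack([a,b])[:,:,::-1])
st=telemetry.get_state();print(st['tcp_pos'],st['orientation'],st['joint_pos'],st['wrist_force'])
```

```text
[0.57489287 0.11222014 0.21275308] [-0.00279826  0.80878244  0.58809006 -0.00363447] [5.53783116e-02 3.47367988e-01 4.88455167e-02 1.28141624e+00
 7.58762720e-04 1.93956150e+00] [-0.10446541 -0.80175239 -1.40315098]
```

View pics/c1.png

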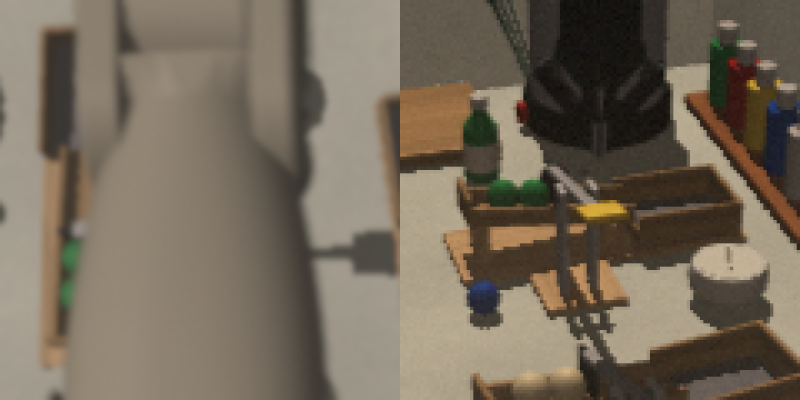

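The side crop shows the closed fingertips at about side pixel (280,165), directly above the yellow paddle at (280,183). Everything else is still in place, so I'll press down.

step_arm --moves '[[[3,2,20],[0,0,0],0],[[3,2,40],[0,0,0],0],[[3,2,55],[0,0,0],0],[[3,2,65],[0,0,0],0],[[3,2,74],[0,0,0],0],[[3,2,82],[0,0,0],0],[[3,2,89],[0,0,0],0],[[3,2,92],[0,0,0],0]]'

```text
clock: 2.87
tcp_pos: [0.5799, 0.1103, 0.1273]
orientation: [0.001, 0.81, 0.586, 0.0]
wrist_force: [-0.5, -4.0, 3.6]
finger_gap: 0.0001
grip_force: 2.1
```

Run:
```python
from h import *
s=snap('side','s2.png')
b=cv2.resize(s[120:240,220:340],(600,600),interpolation=3)
cv2.imwrite('pics/c2.png',b[:,:,::-1])
st=telemetry.get_state();print(st['tcp_pos'],st['wrist_force'])
```

```text
[0.57983365 0.11042034 0.12702231] [ 0.76005534 -2.77572385  2.95956574]
```

View pics/c2.png

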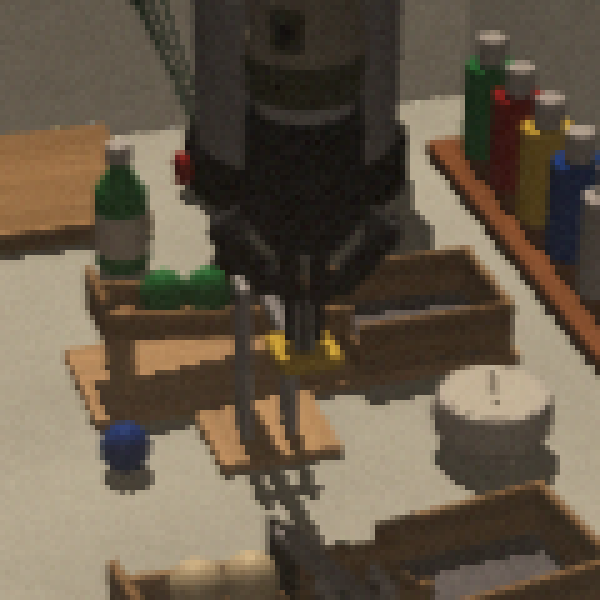

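The fingers are on the paddle at crop (305,350), which is partly down. The balls are still behind the gate, so I'll press further and hold.

step_arm --moves '[[[0,0,5],[0,0,0],0],[[0,0,9],[0,0,0],0],[[0,0,12],[0,0,0],0],[[0,0,13],[0,0,0],0],[[0,0,13],[0,0,0],0],[[0,0,13],[0,0,0],0],[[0,0,13],[0,0,0],0],[[0,0,13],[0,0,0],0]]'

```text
clock: 3.58
tcp_pos: [0.58, 0.1109, 0.1146]
orientation: [0.0, 0.81, 0.586, 0.0]
wrist_force: [1.7, -5.3, 4.8]
finger_gap: 0.0001
grip_force: 2.7
```

step_arm --moves '[[[0,0,0],[0,0,0],0],[[0,0,0],[0,0,0],0],[[0,0,0],[0,0,0],0],[[0,0,0],[0,0,0],0],[[0,0,0],[0,0,0],0],[[0,0,0],[0,0,0],0],[[0,0,0],[0,0,0],0],[[0,0,0],[0,0,0],0]]'

```text
clock: 4.25
tcp_pos: [0.58, 0.1109, 0.1145]
orientation: [0.0, 0.81, 0.586, 0.0]
wrist_force: [2.7, -4.0, 3.8]
finger_gap: 0.0004
grip_force: 2.7
```

Run:
```python
from h import *
s=snap('side','s3.png')
b=cv2.resize(s[120:240,220:340],(600,600),interpolation=3)
cv2.imwrite('pics/c3.png',b[:,:,::-1])
st=telemetry.get_state();print(st['tcp_pos'],st['wrist_force'])
```

```text
[0.57994489 0.1109569  0.11447494] [ 1.63819094 -4.81060568  4.31085058]
```

View pics/c3.png

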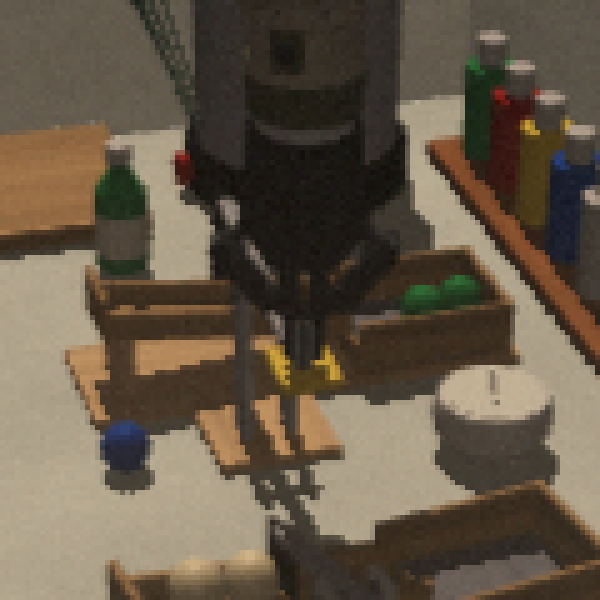

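The paddle is down and both green balls are in the tray at crop (422,298) and (460,290). I'll lift slowly straight up.

step_arm --moves '[[[0,0,-8],[0,0,0],0],[[0,0,-16],[0,0,0],0],[[0,0,-24],[0,0,0],0],[[0,0,-32],[0,0,0],0],[[0,0,-42],[0,0,0],0],[[0,0,-60],[0,0,0],0],[[0,0,-85],[0,0,0],0],[[0,0,-110],[0,0,0],0]]'

```text
clock: 4.97
tcp_pos: [0.578, 0.1113, 0.2246]
orientation: [-0.001, 0.81, 0.586, -0.001]
wrist_force: [1.6, -0.5, -0.0]
finger_gap: 0.0
grip_force: 0.0
```

step_arm --moves '[[[0,0,-10],[0,0,0],0],[[0,0,-10],[0,0,0],0],[[0,0,-10],[0,0,0],0],[[0,0,-10],[0,0,0],0],[[0,0,-10],[0,0,0],0],[[0,0,-10],[0,0,0],0],[[0,0,-10],[0,0,0],0],[[0,0,-10],[0,0,0],0]]'

```text
clock: 5.63
tcp_pos: [0.5791, 0.1111, 0.2335]
orientation: [-0.0, 0.81, 0.586, -0.001]
wrist_force: [1.1, 0.0, 0.2]
finger_gap: -0.0001
grip_force: 0.0
```

step_arm --moves '[[[0,0,0],[0,0,0],0],[[0,0,0],[0,0,0],0],[[0,0,0],[0,0,0],0],[[0,0,0],[0,0,0],0],[[0,0,0],[0,0,0],0],[[0,0,0],[0,0,0],0],[[0,0,0],[0,0,0],0],[[0,0,0],[0,0,0],0]]'

```text
clock: 6.3
tcp_pos: [0.5794, 0.1111, 0.2342]
orientation: [0.0, 0.81, 0.586, -0.0]
wrist_force: [-0.8, -0.3, 0.3]
finger_gap: 0.0001
grip_force: 0.0
```

Run:
```python
from h import *
s0=imaging.read_camera('side');telemetry.get_state()
for _ in range(4): s=imaging.read_camera('side')
print('motion',np.abs(s.astype(int)-s0)[150:200,270:330].max())
b=cv2.resize(s[120:260,220:360],(600,600),interpolation=3)
cv2.imwrite('pics/c4.png',b[:,:,::-1])
st=telemetry.get_state();print(st['tcp_pos'],st['wrist_force'])
```

```text
motion 14
[0.57944388 0.11111618 0.23423507] [0.38749903 0.36387281 0.47046171]
```

View pics/c4.png

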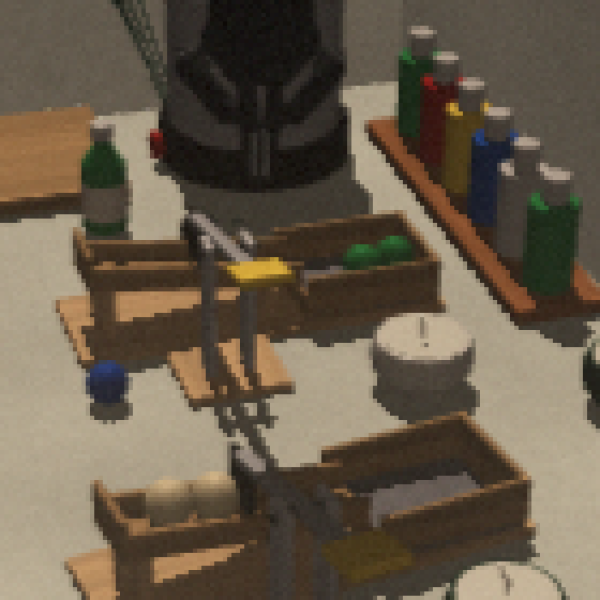

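The green balls rest in the tray at crop (360,256) and (395,247). The green paddle is back up at (262,270), the gate is shut, and the cream dispenser is untouched. The arm is clear of everything. Handing in.

```bash
python3 -c "
from workcell import env
print(env.hand_in())"
```

```text
the job is handed in; nothing more can be done
None
```

I pressed the green dispenser's paddle, both green balls rolled into its catch tray, and the gate shut again when I let go; the last picture showed the cream dispenser still shut, and the job is handed in (no verdict was returned).

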